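Seat a codec board in its chassis with the ejector levers

ROBOT

A 6-joint arm with a two-finger parallel gripper is mounted at the origin on the work surface. World frame = base frame: x ahead of the robot, y to its left, z up, the work surface at z = 0. Lengths are in m, angles in rad, forces in N, time in s.
With the tool pointing down it reaches from about 0.35 to 0.775 m from the base axis. Payload 5.5 kg.
Tool frame: the origin (TCP) lies at the very end of the fingers, on their centre line; the grasp point (between the pads) lies 19 mm behind it (env.grip_point_offset is the distance from the TCP to the grasp point, in m); z points along the fingers, y is the line along which they close (so a half turn about z gives the same grasp; the last joint's range is limited). The gripper opens to 85 mm and grips with 20 to 120 N. Pads are 22 mm wide; open, the fingers measure 114 mm over their backs; the gripper's body (76 mm by 85 mm) begins 54 mm behind the grasp point. The pads swing forward as they close: fully open they stand 13 mm farther back than shut.
Start: joints at [-1.364, 0.313, 0.046, 1.304, 0, 1.431], TCP at [0.195, -0.541, 0.231] pointing down, gripper open.
Joint ranges: [-2.76, 2.76], [-0.86, 1.69], [-1.03, 1.26], [-2.2, 2.34], [-1.47, 1.5], [-3.14, 3.14]. Speed limits (rad/s): [2.57, 2.57, 3.14, 3.14, 3.14, 3.14].

INTERFACE

Orientations are given as a unit quaternion [w, x, y, z].
In Python, from workcell import sensors, imaging, workorder, env gives the robot as it stands.
- The arm moves only by the shell command python3 -m handwheel 'ROWS' [FORCE]. ROWS is JSON, a list of rows, each a list of 5 numbers: the shift along the tool's x, y, z in mm, then the turn about the tool's z in rad, then the opening, from 0 (shut) to 1 (fully open). A call has 1 to 8 rows; each row is the pose to reach, as a shift and turn from the pose commanded when the call began, along the tool's axes at that moment; what a row does not reach only later rows make up. A row lasts 1/10 s, in which the tool goes at most 50 mm and 8.59 degrees, less where a joint would pass 70% of its speed; a pose out of reach is approached as far as the arm can. A call with a gripper value outside its range is refused whole. The fingers move at their own pace and stop on an object; FORCE is the grip in N (left out, the last holds). Time passes only in rows, so rows that repeat a pose let the fingers close. It gives the time, the measured TCP pose, the force, the opening and the grip force at its end, in the units of the state.
- sensors.get_state(): the state, without advancing time (a new reading comes with each control period).
- imaging.read_camera(name): name is "scene" or "top"; returns a dict with "color" (480x640x3 uint8, blue, green, red), "z_map" (480x640 float32, m along the optical axis (not along the pixel's ray), 0 where there is no reading), "fx", "fy", "cx", "cy" (pixels), "xyz" and "rotation" of the camera in the world. Camera axes: x right, y down, z forward; pixel columns grow to the right and rows downward; lengths in m; the calibration is good to about 2 mm. A picture is of the moment at which its call begins.
- workorder.hand_in(): hands the job in; it is judged then, once.
The state is a dict: "clock": time; "joint_pos": joint angles; "qvel": joint speeds; "tau": joint torques, N m; "tcp_pos": TCP position; "orientation": TCP orientation; "wrist_force": force on the tool from outside, world axes, zero at the start; "ft_torque": the same for the moment, N m; "finger_gap": finger opening in m; "grip_force": force on a finger pad.
Only numpy, scipy, OpenCV 4.12 (cv2) and the standard library are available. Lean on these libraries where they do the work, as an engineer would, in place of code of your own. Each camera call takes 0.05 s, during which the arm holds its last target. There are 200 camera calls.

TASK

The circuit board sticks part-way out of the open chassis. Slide it along its two card guides, with both blue ejector levers still open, until it meets the connector at the back; then swing both levers fully shut against the front plate so that their claws pull the board home and hold it there. Leave the other things on the bench alone, and let go of everything at the end.

Things in the scene. Friction and masses are not known exactly. Their poses are not given: they have to be found in the camera images.
- chassis: Grey-white equipment chassis, no cover, 302 mm wide, 200 deep, 62 high, fixed to the bench. Its +x is the way the board slides in (away from the robot), y left, z up. Origin: on the bench, under the slot's middle line, at the rear face of the 4 mm thick front bezel. Fully seated, both levers shut, the board's origin is at chassis x = +3.5 mm. A power supply fills its left side (y = 115 to 177 mm).
- slot (a point): Middle of the slot opening, in the bezel's front face (chassis x = -4 mm), at the height of the board's underside. The opening runs 84 mm to either side, above a sill 24 mm high. Behind it two black card guides hold the board's side edges in 6.5 mm high channels, with 1.7 mm play at each side.
- connector_face (a point): Middle of the front face of the white sprung connector at the back of the slot. The board meets it when the board's origin is at chassis x = -2.5 mm. It pushes back with 5 N, plus 0.9 N for each further mm (11 N seated): a board only pushed in and let go springs back to about -2.5 mm.
- board: Loose green circuit board 155 x 120 x 4 mm, about 0.4 kg, flat, its rear already in the guides, its front sticking out: it starts 31 to 56 mm short of chassis x = 0. Origin: midway between the two lever hinges, at the underside (38 mm above the bench), 5 mm in front of the board's front edge; axes as the chassis's. A dark heatsink stands on its rear half.
- front_plate (a point): Middle of the front face of the board's upright aluminium front plate, 116 mm wide, 30 mm high, from the board's underside up; 5 mm behind (x) and 16 mm above the board's origin. Push here to slide the board (2 to 4 N until the connector).
- lever_left (a joint): Left (+y) blue ejector lever, vertical hinge at board x = 0, y = +68 mm. 0 = shut: handle along the front plate, pointing to the middle (-y). Grows as it opens; pi/2 would point straight out (-x); stop at 1.4. Starts at 1.15 to 1.35; above 1.1 its claw clears the slot. Stiff: 4 N at the tip, with the connector up to 8 N; stays where left.
- lever_right (a joint): Right (-y) lever, mirror image of the left: hinge at board x = 0, y = -68 mm; 0 = shut (handle along the front plate, pointing to +y), growing as it opens, same range and stiffness.
- lever_left_tip (a point): End of the left handle, on its middle line, 60 mm from the hinge, 11 mm above the board's underside. Handle: 9 mm thick, 16 mm high (41 to 57 mm above the bench), free on both sides; push its outer side. The steel claw reaches 23 mm beyond the hinge the other way; with the board at the connector it catches behind the bezel in the last 0.4 rad and pulls the board in 6 mm.
- lever_right_tip (a point): End of the right handle, 60 mm from its hinge; otherwise as the left one.
- screwdriver: Bystander: screwdriver 180 mm long lying on the bench, to the left. Leave alone.
- camera_unit: Bystander: black conference camera on a 110 x 130 mm base, 110 mm high, to the right; origin under its centre. Leave alone.
- spray_can: Bystander: red spray can, 54 mm across, 150 mm high, to the right; origin under its centre. Leave alone.
- multimeter: Bystander: yellow multimeter 160 x 80 x 35 mm, to the left; origin under its centre. Leave alone.
Things that resemble listed ones, but are neither listed nor needed, are in the scene too. What is shaped like the board but brown is not meant.

How it is judged:
On the way:
1. the board is slid in to the connector (its origin beyond chassis x = -8 mm) with both levers still open (over 0.6 rad) (x of board in the frame of chassis above -0.008 m and value of joint each of lever_left, lever_right above 0.6 rad), for 0.2 s.
At the end, for the whole second after the job is handed in: The board is seated: its origin 0.5 to 7 mm behind the bezel's rear face (chassis x), lying flat in its guides (within 0.06 rad) and at rest, both levers shut (under 0.12 rad) (x of board in the frame of chassis between 0.0005 and 0.007 m and value of joint each of lever_left, lever_right below 0.12 rad and angle between board's own z axis and vertical below 0.06 rad and linear speed of board below 0.01 m/s); the robot touches nothing.
It fails at once if a bystander (screwdriver, camera, spray can or multimeter) is moved more than 30 mm (distance of any of screwdriver, camera_unit, spray_can, multimeter from where it was at the start of the episode above 0.03 m).
It also fails if it takes over 67 s, if anything falls off the work surface, if the arm or the gripper's body presses on something with over 40 N, if the wrist force passes 120 N, or if a joint passes its speed limit or range.

## Working session

There is one attempt and no reset: what is moved stays moved. The work goes in short steps, Python scripts to look and compute and a shell command to move; the robot and the scene stay as the last step left them, time stands still between calls to the robot, and variables do not carry over. Pictures are saved under pics/ and viewed, at most 10 in all, crops included, and the job is handed in when it is done.

```bash
mkdir -p pics
cat > h.py <<'E'
from workcell import sensors, imaging, workorder, env
import numpy as np, cv2, pickle
def snap(name,tag):
    d=imaging.read_camera(name); cv2.imwrite(f'pics/{tag}.png',d['color']); pickle.dump(d,open(f'{tag}.pkl','wb')); return d
def pt(d,u,v,z=None):
    R=np.array(d['rotation']); 
    if R.shape!=(3,3):
        from scipy.spatial.transform import Rotation as Ro
        R=Ro.from_quat(np.roll(R,-1)).as_matrix()
    ray=R@np.array([(u-d['cx'])/d['fx'],(v-d['cy'])/d['fy'],1]); o=np.array(d['xyz'])
    if z is None: s=d['z_map'][int(v),int(u)]
    else: s=(z-o[2])/ray[2]
    return o+s*ray
E
python3 - <<'E'
from h import *
for n in('scene','top'):
    d=snap(n,n+'0'); print(n,d['xyz'],np.round(d['rotation'],3).tolist(),d['fx'])
s=sensors.get_state(); print({k:np.round(v,3).tolist() for k,v in s.items()})
E
```

```text
scene [1.50908311 0.29913973 1.18060613] [-0.206, 0.549, 0.758, -0.284] 524.7653134771352
top [ 0.51163059 -0.01490257  1.21598302] [0.044, -0.701, 0.711, -0.025] 441.6992906890269
{'clock': 0.1, 'joint_pos': [-1.364, 0.314, 0.045, 1.304, -0.0, 1.431], 'qvel': [0.0, 0.0, 0.002, -0.001, 0.001, -0.001], 'tau': [0.002, -48.173, 29.924, 0.013, -0.0, 0.0], 'tcp_pos': [0.195, -0.54, 0.23], 'orientation': [-0.001, 0.985, 0.173, -0.0], 'wrist_force': [0.267, 0.129, 0.039], 'ft_torque': [0.006, 0.045, 0.017], 'grip_force': 0.0, 'finger_gap': 0.085}
```

View pics/top0.png

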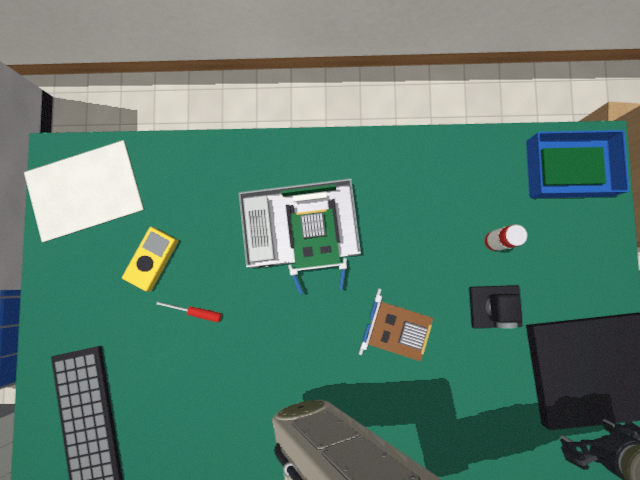

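View pics/scene0.png

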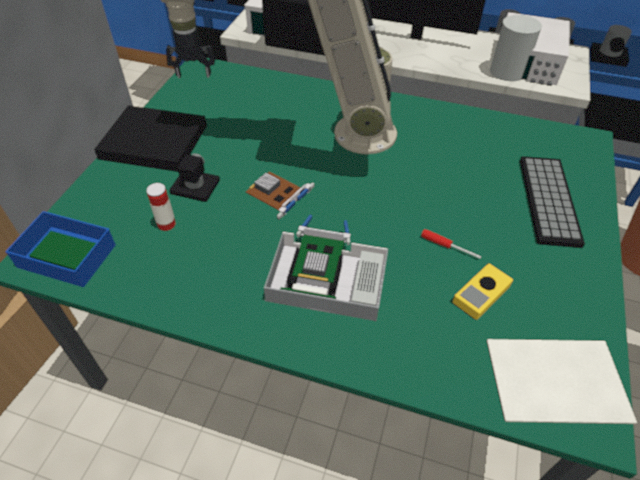

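The top view shows the chassis at about u 240–360, v 180–268. The board front plate is near v≈268, with lever tips at about (301,292) and (342,289). The brown decoy is at (400,330). I'll enlarge the chassis area.

Run:
```python
from h import *
d=pickle.load(open('top0.pkl','rb'))
cv2.imwrite('pics/c1.png',cv2.resize(d['color'][175:300,230:370],None,fx=5,fy=4.8 if 0 else 5,interpolation=cv2.INTER_CUBIC)[:600])
print(np.array(d['xyz']))
for u,v in((270,230),(300,230),(315,250),(318,267),(318,269),(200,250)): print(u,v,pt(d,u,v).round(3))
```

```text
[ 0.51163059 -0.01490257  1.21598302]
270 230 [0.653 0.142 0.051]
300 230 [0.652 0.062 0.044]
315 250 [0.598 0.023 0.039]
318 267 [0.552 0.015 0.062]
318 269 [0.549 0.017 0.001]
200 250 [0.606 0.344 0.002]
```

View pics/c1.png

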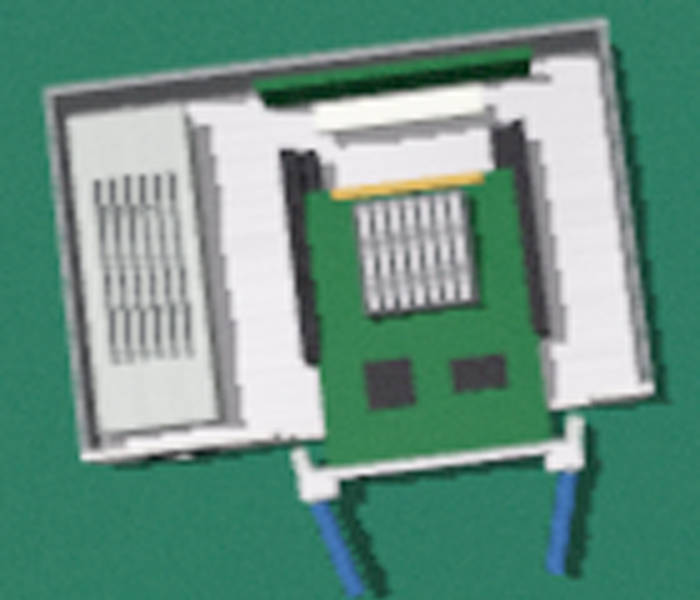

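The crop shows, in crop pixels: bezel ends (85,458) and (650,392), hinge blocks at about (320,487) and (565,458), lever tips at about (357,592) and (558,572), and the rear wall from (45,92) to (605,22).

```bash
cat > m.py <<'E'
from h import *
def P(d,x,y,z): return pt(d,230+(x+.5)/5-.5,175+(y+.5)/5-.5,z)
E
python3 - <<'E'
from m import *
d=pickle.load(open('top0.pkl','rb'))
g={}
for n,x,y,z in(('FL',85,458,.062),('FR',652,392,.062),('RL',45,92,.062),('RR',605,22,.062),('hL',320,487,.06),('hR',565,458,.06),('tL',357,593,.057),('tR',557,572,.057),('pL',340,474,.068),('pR',548,449,.068),('connL',318,128,.05),('connR',480,105,.05),('gL',316,365,.045),('gR',546,333,.045)):
    g[n]=P(d,x,y,z); print(n,g[n].round(4))
for a,b in(('FL','FR'),('RL','RR'),('hL','hR'),('FL','RL'),('FR','RR'),('pL','pR')):
    e=g[b]-g[a]; print(a,b,np.linalg.norm(e).round(4),np.degrees(np.arctan2(e[1],e[0])).round(2))
th=np.arctan2(*(g['FL']-g['FR'])[[1,0]])-np.pi/2
ex=np.array([np.cos(th),np.sin(th)]);ey=np.array([-ex[1],ex[0]])
for n in g: r=g[n][:2]-g['FR'][:2]; print(n,(r@ex).round(4),(r@ey).round(4))
# depth points along lever and plate
z=d['z_map']
m=[pt(d,u,v) for v in range(262,296) for u in range(285,352)]
m=np.array(m); b=d['color'][262:296,285:352].reshape(-1,3).astype(int)
bl=(b[:,0]>120)&(b[:,0]-b[:,1]>40)
for s in(m[bl&(m[:,1]>.02)],m[bl&(m[:,1]<.0)]):print(len(s),s.min(0).round(4),s.max(0).round(4),np.median(s,0).round(4))
E
```

```text
FL [0.5567 0.2022 0.062 ]
FR [ 0.5873 -0.0952  0.062 ]
RL [0.752  0.2244 0.062 ]
RR [ 0.7845 -0.0745  0.062 ]
hL [0.5401 0.079  0.06  ]
hR [ 0.5536 -0.0492  0.06  ]
tL [0.4847 0.0603 0.057 ]
tR [ 0.4944 -0.0441  0.057 ]
pL [0.5465 0.0679 0.068 ]
pR [ 0.558  -0.0403  0.068 ]
connL [0.7323 0.0796 0.05  ]
connR [ 0.7433 -0.0074  0.05  ]
gL [0.6053 0.0819 0.045 ]
gR [ 0.6206 -0.0408  0.045 ]
FL FR 0.299 -84.13
RL RR 0.3006 -83.8
hL hR 0.129 -83.99
FL RL 0.1966 6.47
FR RR 0.1983 5.99
pL pR 0.1088 -83.9
FL 0.0 0.299
FR 0.0 0.0
RL 0.1965 0.301
RR 0.1983 0.0004
hL -0.0292 0.1781
hR -0.0289 0.0491
tL -0.0862 0.1651
tR -0.0872 0.0603
pL -0.0239 0.1664
pR -0.0235 0.0576
connL 0.1621 0.159
connR 0.1642 0.0714
gL 0.036 0.1743
gR 0.0387 0.0507
56 [ 0.4852  0.0601 -0.001 ] [0.5323 0.0809 0.0603] [0.5074 0.0707 0.0556]
62 [ 4.944e-01 -5.290e-02 -2.000e-04] [ 0.5438 -0.0149  1.216 ] [ 0.519  -0.047   0.0562]
```

```bash
cat > go.py <<'E'
# usage: go.py cx cy z : shift (tool axes, mm) to chassis-frame point (m; y=0 slot middle), z world
from h import *; import sys
from scipy.spatial.transform import Rotation as Ro
YAW=np.radians(6.0); ex=np.array([np.cos(YAW),np.sin(YAW)]); ey=np.array([-ex[1],ex[0]])
O=np.array([.5873,-.0952])+.004*ex+.1127*ey   # chassis origin
def st(s=None):
    s=s or sensors.get_state(); R=Ro.from_quat(np.roll(s['orientation'],-1)).as_matrix(); p=np.array(s['tcp_pos'])
    r=p[:2]-O; F=np.array(s['wrist_force']); 
    print('t',round(s['clock'],2),'chassis xy',(1e3*np.array([r@ex,r@ey])).round(1),'z',(1e3*p[2]).round(1),'turn',(np.arctan2(R[1,0],R[0,0])-YAW).round(3),'Fc',np.round([F[:2]@ex,F[:2]@ey,F[2]],1),'gap',round(s['finger_gap'],4))
    return R,p
if __name__=='__main__':
    R,p=st()
    for i in range(1,len(sys.argv),3):
        a=[float(v)/1e3 for v in sys.argv[i:i+3]]
        print(a,(1e3*R.T@(np.r_[O+a[0]*ex+a[1]*ey,a[2]]-p)).round(1))
E
python3 go.py -68 0 230
python3 -m handwheel '[[485,-409,0,0.24,0],[485,-409,0,0.24,0],[485,-409,0,0.24,0],[485,-409,0,0.24,0],[485,-409,0,0.24,0],[485,-409,0,0.24,0],[485,-409,0,0.24,0],[485,-409,0,0.24,0]]' 40
python3 go.py -68 0 230
```

```text
t 0.1 chassis xy [-440.3 -514.4] z 230.5 turn 0.242 Fc [0.3 0.1 0. ] gap 0.0851
[-0.068, 0.0, 0.23] [ 484.8 -410.2    1.3]
clock: 0.9
tcp_pos: [0.3958, -0.1924, 0.2312]
orientation: [0.0, 0.999, 0.053, 0.0]
wrist_force: [0.5, 0.0, 0.9]
finger_gap: -0.0
grip_force: 0.0
t 0.9 chassis xy [-204.6 -189.3] z 231.2 turn 0.002 Fc [ 0.5 -0.   0.9] gap -0.0
[-0.068, 0.0, 0.23] [ 136.9 -189.1    1.2]
```

```bash
python3 -m handwheel '[[134,-189,0,0,0],[134,-189,0,0,0],[134,-189,0,0,0],[134,-189,0,0,0],[134,-189,0,0,0],[134,-189,0,0,0],[134,-189,90,0,0],[134,-189,90,0,0]]' >/dev/null
python3 go.py -72 0 50
python3 - <<'E'
from h import *
d=snap('top','top1'); cv2.imwrite('pics/c2.png',cv2.resize(d['color'][175:300,230:370],None,fx=5,fy=5,interpolation=cv2.INTER_CUBIC)[:600])
E
```

```text
t 1.7 chassis xy [-71.5  -2.1] z 140.2 turn 0.003 Fc [-0.1  1.  -0.4] gap -0.0001
[-0.072, 0.0, 0.05] [-0.6 -2.2 90.2]
```

View pics/c2.png

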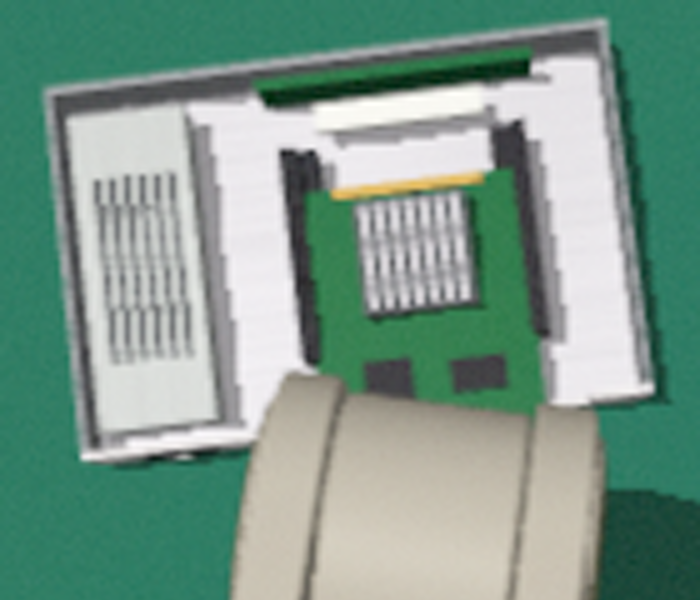

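The arm covers the front plate from above, so I'll go by force contact. I'll descend, then push in small steps.

```bash
python3 -m handwheel '[[0,-2,45,0,0],[0,-2,90,0,0],[0,-2,90,0,0],[10,-2,90,0,0],[20,-2,90,0,0],[25,-2,90,0,0],[30,-2,90,0,0],[34,-2,90,0,0]]' >/dev/null; python3 go.py
python3 -m handwheel '[[3,0,0,0,0],[6,0,0,0,0],[9,0,0,0,0],[12,0,0,0,0],[15,0,0,0,0]]'>/dev/null; python3 go.py
```

```text
t 2.55 chassis xy [-38.2  -0. ] z 52.2 turn 0.002 Fc [-7.1  0.4  5. ] gap -0.0001
t 3.05 chassis xy [-24.8   0.4] z 51.5 turn 0.002 Fc [-6.1  0.   5.6] gap -0.0004
```

```bash
python3 -m handwheel '[[3,0,0,0,0],[6,0,0,0,0],[9,0,0,0,0],[12,0,0,0,0],[12,0,0,0,0]]'>/dev/null; python3 go.py
python3 -m handwheel '[[1,0,0,0,0],[2,0,0,0,0],[2,0,0,0,0]]'>/dev/null; python3 go.py
python3 -m handwheel '[[1,0,0,0,0],[2,0,0,0,0],[2,0,0,0,0]]'>/dev/null; python3 go.py
```

```text
t 3.55 chassis xy [-11.8   0.4] z 51.5 turn 0.002 Fc [-5.4 -0.2  3.2] gap 0.0001
t 3.85 chassis xy [-10.3   0.4] z 51.5 turn 0.002 Fc [-6.3  0.3  4.6] gap -0.0001
t 4.15 chassis xy [-8.2  0.3] z 51.5 turn 0.002 Fc [-5.4 -0.5  4.5] gap 0.0002
```

```bash
for i in 1 2; do python3 -m handwheel '[[1,0,0,0,0],[2,0,0,0,0],[2,0,0,0,0]]'>/dev/null; python3 go.py; done
```

```text
t 4.45 chassis xy [-7.6  0.4] z 51.4 turn 0.002 Fc [-10.2   0.3   8.5] gap -0.0002
t 4.75 chassis xy [-7.6  0.4] z 51.4 turn 0.002 Fc [-15.1  -1.1  12.3] gap -0.0
```

```bash
python3 -m handwheel '[[-4,0,0,0,0],[-10,0,0,0,0],[-10,0,-50,0,0],[-10,0,-100,0,0],[-60,0,-150,0,0],[-110,0,-150,0,0],[-150,0,-150,0,0],[-150,0,-150,0,0]]'>/dev/null; python3 go.py;  python3 - <<'E'
from h import *
d=snap('top','top2'); e=snap('scene','scene2'); a=cv2.resize(d['color'][175:295,230:370],None,fx=5,fy=5,interpolation=cv2.INTER_CUBIC)[:600]
cv2.imwrite('pics/c3.png',a)
cv2.imwrite('pics/c3s.png',cv2.resize(e['color'][205:325,255:395],None,fx=5,fy=5,interpolation=cv2.INTER_CUBIC))
E
```

```text
t 5.55 chassis xy [-157.8    0.9] z 201.6 turn 0.002 Fc [0.3 0.3 0.4] gap 0.0002
```

View pics/c3.png

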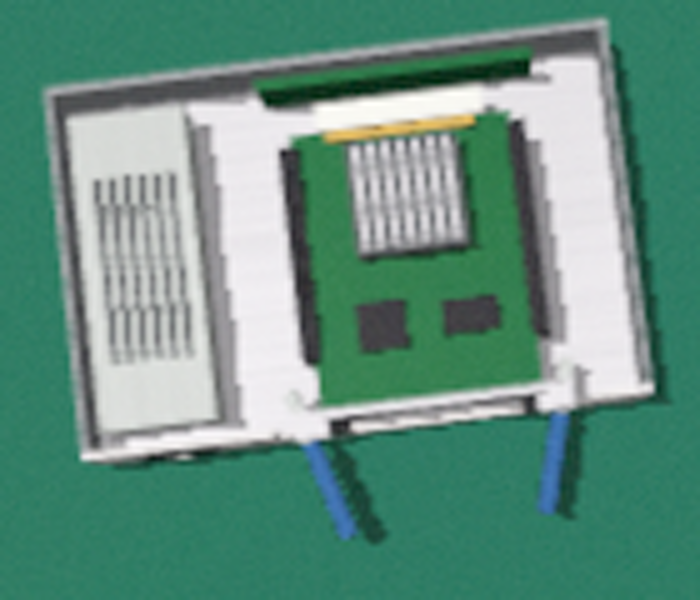

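The board's gold edge now meets the white connector. Both levers are still open, with tips at about (348,537) and (547,512) in the crop. Next I'll locate them in chassis axes.

```bash
python3 - <<'E'
from m import *; from go import ex,ey,O
d=pickle.load(open('top2.pkl','rb'))
for n,x,y,z in(('tL',348,538,.057),('tR',547,513,.057),('rootL',315,445,.057),('rootR',561,415,.057),('plateL',330,412,.068),('plateR',540,386,.068)):
    r=P(d,x,y,z)[:2]-O; print(n,(1e3*np.array([r@ex,r@ey])).round(1))
E
python3 go.py -60 95 200
```

```text
tL [-60.8  54.1]
tR [-60.  -50.7]
rootL [-10.5  65.9]
rootR [-10.  -64.2]
plateL [ 5.1 55.4]
plateR [  5.7 -54.9]
t 5.65 chassis xy [-153.1   -0.2] z 202.1 turn 0.002 Fc [1.2 0.3 0.8] gap -0.0005
[-0.06, 0.095, 0.2] [ 93.3 -95.    2.2]
```

```bash
python3 -m handwheel '[[47,-47,2,0,0],[94,-95,2,0,0],[94,-95,2,0,0],[94,-95,52,0,0],[94,-95,102,0,0],[94,-95,152,0,0],[94,-95,154,0,0],[94,-95,154,0,0]]'>/dev/null; python3 go.py -58 80 48 -54 63 48 -46 52 48 -39 46 48
```

```text
t 6.45 chassis xy [-58.4  95.2] z 46.6 turn 0.002 Fc [ 0.9 -0.5  0.3] gap 0.0
[-0.058, 0.08, 0.048] [ 0.4 15.2 -1.4]
[-0.054, 0.063, 0.048] [ 4.4 32.2 -1.4]
[-0.046, 0.052, 0.048] [12.3 43.2 -1.4]
[-0.039, 0.046, 0.048] [19.3 49.3 -1.4]
```

```bash
python3 -m handwheel '[[0,8,-1,0,0],[0,15,-1,0,0],[2,22,-1,0,0],[3,28,-1,0,0],[5,33,-1,0,0],[8,38,-1,0,0]]'>/dev/null; python3 go.py
python3 -m handwheel '[[4,5,0,0,0],[8,9,0,0,0],[11,12,0,0,0],[11,12,0,0,0]]'>/dev/null; python3 go.py
```

```text
t 7.05 chassis xy [-50.9  57.5] z 49.7 turn 0.002 Fc [-5.8  5.9 10. ] gap -0.0001
t 7.45 chassis xy [-40.7  44.6] z 49.1 turn 0.001 Fc [-4.5  2.2  4.7] gap -0.0001
```

```bash
python3 -m handwheel '[[-18,-10,0,0,0],[-18,-10,-40,0,0],[-18,20,-60,0,0],[-18,70,-60,0,0],[-18,120,-60,0,0],[-18,139,-60,0,0],[-18,139,-30,0,0],[-18,139,0,0,0]]'>/dev/null; python3 go.py 
python3 -m handwheel '[[0,-6,0,0,0],[0,-14,0,0,0],[2,-21,0,0,0],[3,-27,0,0,0],[5,-32,0,0,0],[8,-37,0,0,0]]'>/dev/null; python3 go.py
python3 -m handwheel '[[4,-5,0,0,0],[8,-9,0,0,0],[11,-12,0,0,0],[11,-12,0,0,0]]'>/dev/null; python3 go.py
```

```text
t 8.25 chassis xy [-56.2 -96.5] z 49.1 turn -0.001 Fc [ 0.3  0.9 -0.5] gap 0.0001
t 8.85 chassis xy [-50.2 -57.4] z 49.9 turn 0.002 Fc [-8.6 -3.8  9.7] gap -0.0006
t 9.25 chassis xy [-40.1 -43.8] z 49.3 turn 0.003 Fc [-6.1  0.2  6.2] gap -0.0003
```

```bash
python3 -m handwheel '[[-15,10,0,0,0],[-36,0,-20,0,0.47],[-36,-44,-20,0,0.47],[-36,-44,0,0,0.47],[-36,-44,9,0,0.47],[-36,-44,9,0,0.47]]'>/dev/null; python3 go.py;  python3 - <<'E'
from h import *
d=snap('top','top3'); e=snap('scene','scene3')
a=[cv2.resize(i,None,fx=4,fy=4,interpolation=cv2.INTER_CUBIC) for i in (d['color'][225:300,265:365],e['color'][205:280,265:365])]
cv2.imwrite('pics/c4.png',np.hstack(a))
E
```

```text
t 9.85 chassis xy [-75.4  -0.4] z 38.5 turn 0.003 Fc [ 0.1 -0.7 -0.3] gap 0.0404
```

View pics/c4.png

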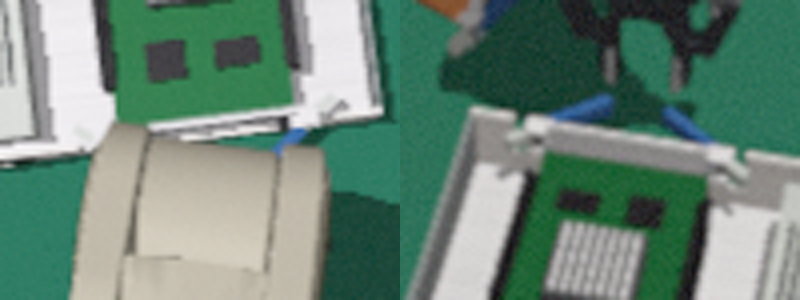

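The scene half of the picture shows both handles swung about halfway in (tips near (610,102) and (668,115)) and the parted fingers standing in front of them. I'll push both together.

```bash
python3 -m handwheel '[[10,0,0,0,0.47],[20,0,0,0,0.47],[28,0,0,0,0.47],[32,0,0,0,0.47],[36,0,0,0,0.47],[40,0,0,0,0.47],[43,0,0,0,0.47],[46,0,0,0,0.47]]'>/dev/null; python3 go.py
python3 -m handwheel '[[2,0,0,0,0.47],[4,0,0,0,0.47],[6,0,0,0,0.47],[7,0,0,0,0.47]]'>/dev/null; python3 go.py
```

```text
t 10.75 chassis xy [-33.6  -1.2] z 37.3 turn 0.001 Fc [-10.7  -1.6   0.8] gap 0.0401
t 11.15 chassis xy [-26.8  -0.4] z 37.1 turn 0.001 Fc [-11.5   0.1  -0.7] gap 0.0403
```

```bash
python3 -m handwheel '[[2,0,0,0,0.47],[4,0,0,0,0.47],[6,0,0,0,0.47],[6,0,0,0,0.47]]'>/dev/null; python3 go.py
python3 -m handwheel '[[2,0,0,0,0.47],[4,0,0,0,0.47],[4,0,0,0,0.47]]'>/dev/null; python3 go.py
python3 -m handwheel '[[2,0,0,0,0.47],[3,0,0,0,0.47],[3,0,0,0,0.47]]'>/dev/null; python3 go.py
```

```text
t 11.55 chassis xy [-20.7  -0.3] z 37.0 turn 0.002 Fc [-10.2  -0.8  -0.8] gap 0.04
t 11.85 chassis xy [-16.7  -0.3] z 36.9 turn 0.002 Fc [-11.    0.8  -0.2] gap 0.04
t 12.15 chassis xy [-13.7  -0.3] z 36.9 turn 0.002 Fc [-10.5   0.1  -0.4] gap 0.0401
```

```bash
for i in 1 2 3 ; do python3 -m handwheel '[[1,0,0,0,0.47],[2,0,0,0,0.47],[2,0,0,0,0.47]]'>/dev/null; python3 go.py; done
```

```text
t 12.45 chassis xy [-11.8  -0.2] z 36.9 turn 0.002 Fc [-10.4  -0.4  -1.5] gap 0.0401
t 12.75 chassis xy [-11.   -0.2] z 36.8 turn 0.002 Fc [-13.7  -0.9   1. ] gap 0.0401
t 13.05 chassis xy [-10.7  -0.2] z 36.7 turn 0.001 Fc [-18.7  -0.5   5.2] gap 0.0403
```

```bash
python3 -m handwheel '[[1,0,0,0,0.47],[3,0,0,0,0.47],[4,0,0,0,0.47],[4,0,0,0,0.47]]'>/dev/null; python3 go.py
python3 -m handwheel '[[-6,0,0,0,0.47],[-30,0,0,0,0.47],[-50,0,-40,0,0.47],[-90,0,-80,0,0.47],[-140,0,-120,0,0.47],[-160,0,-150,0,0.47],[-160,0,-160,0,0.47],[-160,0,-160,0,0.47]]'>/dev/null; python3 go.py
python3 - <<'E'
from h import *
d=snap('top','top4'); e=snap('scene','scene4')
a=[cv2.resize(i,None,fx=4,fy=4,interpolation=cv2.INTER_CUBIC) for i in (d['color'][195:295,265:365],e['color'][205:305,265:365])]
cv2.imwrite('pics/c5.png',np.hstack(a))
E
```

```text
t 13.45 chassis xy [-8.4 -0.1] z 36.6 turn 0.001 Fc [-21.6   0.    8.6] gap 0.0399
t 14.25 chassis xy [-156.7   -2. ] z 202.5 turn 0.001 Fc [0.4 0.6 0.8] gap 0.0403
```

View pics/c5.png

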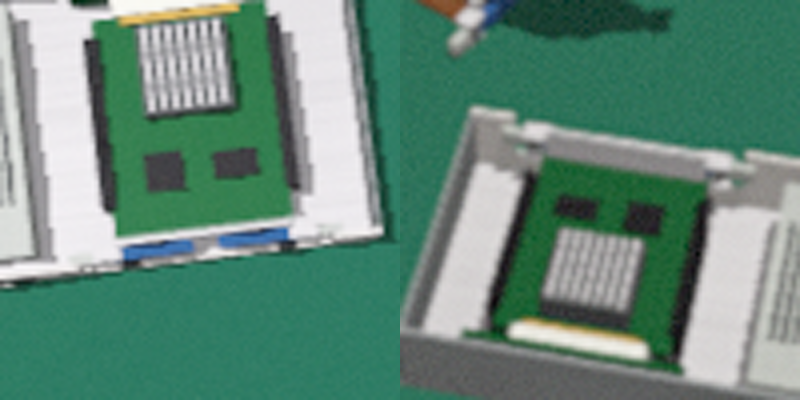

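Both handles lie along the plate (blue bars at about (158,250) and (253,239)), and the gold edge is pushed into the connector. I'll check the angles and the depth numerically.

Run:
```python
from h import *; from go import ex,ey,O
d=pickle.load(open('top4.pkl','rb')); c=d['color'].astype(int)
m=((c[...,0]-c[...,2]>60)&(c[...,0]-c[...,1]>25)); m[:250]=0;m[270:]=0;m[:,:290]=0;m[:,345:]=0
v,u=np.nonzero(m); w=(c[...,0]-c[...,2])[v,u]
Q=np.array([pt(d,a,b,.057)[:2]-O for a,b in zip(u,v)]); X=Q@ex*1e3;Y=Q@ey*1e3
for k in(Y>0,Y<0): p=np.polyfit(Y[k],X[k],1,w=w[k]); print(k.sum(),Y[k].min().round(1),Y[k].max().round(1),'slope',p[0].round(3),'x mean',np.average(X[k],weights=w[k]).round(1))
# board shift between top2 and top4 by template of the chips
g=lambda t:cv2.resize(pickle.load(open(t+'.pkl','rb'))['color'],None,fx=8,fy=8,interpolation=cv2.INTER_CUBIC)
for t in('top0','top2','top4'):
    A=g(t); T=g('top4')[231*8:247*8,298*8:333*8]
    r=cv2.matchTemplate(A,T,cv2.TM_CCOEFF_NORMED); _,s,_,l=cv2.minMaxLoc(r); print(t,s,np.array(l)/8, (pt(d,l[0]/8,l[1]/8,.042)[:2]-O)@ex*1e3)
```

```text
50 12.6 55.7 slope -0.022 x mean 3.2
51 -50.9 -7.9 slope -0.007 x mean 3.6
top0 0.9714900851249695 [299.75  244.875] 37.73805971943404
top2 0.966195821762085 [298.375 233.125] 69.55996750051784
top4 0.9999964237213135 [298. 231.] 75.37391849811398
```

```bash
python3 -c "
from workcell import workorder; print(workorder.hand_in())"
```

```text
the job is handed in; nothing more can be done
None
```

I handed the job in after about 14 s of robot time: the board is seated at about chassis x = +3.4 mm with both levers shut to within about 0.02 rad. The arm is clear of everything and never touched the bystanders; the hand-in gave no verdict.

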